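# Set the stop pin of the sample-card trimmer

## Robot

A 6-joint arm with a two-finger parallel gripper is mounted at the origin on the work surface. World frame = base frame: x ahead of the robot, y to its left, z up, the work surface at z = 0. Lengths are in mm, angles in degrees, forces in N, time in s.
With the tool pointing down it reaches from about 325 to 925 mm from the base axis. Payload 3.1 kg.
Tool frame: the origin (TCP) lies at the very end of the fingers, on their centre line; the grasp point (between the pads) lies grasp_offset behind it (grasp_offset is the distance from the TCP to the grasp point, in mm); z points along the fingers, y is the line along which they close (so a half turn about z gives the same grasp; the last joint's range is limited). The gripper opens to 85 mm and grips with 20 to 120 N. Pads are 22 mm wide; open, the fingers measure 114 mm over their backs; the gripper's body (76 mm by 85 mm) begins 54 mm behind the grasp point. The pads swing forward as they close: fully open they stand 13 mm farther back than shut.
Start: joints at [-78.106, 12.427, 92.441, -0, 75.132, -6.429], TCP at [196.507, -593.316, 199.8] pointing down, gripper open.
Joint ranges: [-157.48, 157.48], [-44.54, 120.13], [17.64, 146.25], [-64.5, 244.5], [7.68, 150.69], [-147.95, 147.95]. Speed limits (degrees/s): [159.86, 159.86, 180, 180, 180, 180].

## Interface

Orientations are given as [roll, pitch, yaw] about the fixed x, y, z axes, in that order (R = Rz(yaw) Ry(pitch) Rx(roll)).
In Python, from station import * gives the robot as it stands. Calls block until the motion is done:
- goto(position, orientation): joint-space move of the TCP to a pose.
- move_l(position, attitude=None, speed=150): straight line of the TCP; attitude=None keeps the orientation; speed is the mean speed in mm/s.
- move_j(angles): joint-space move.
- grip(opening, squeeze=None): finger opening in mm; squeeze is the grip in N (None keeps the last); returns when the fingers have stopped.
- wait(seconds).
- solve_ik(position, orientation): joint angles nearest the present ones, or None.
- get_obs(): the state.
- get_image(name): name is "scene" or "top" or "wrist"; returns the picture (384x512x3 uint8, red, green, blue); there is no depth.
- get_calibration(name): a dict with "fx", "fy", "cx", "cy" (pixels), "R" (3x3) and "t" (3): a world point X has camera coordinates R X + t; the wrist camera has in their place "mount" (4x4, takes a point from camera to tool coordinates, whose origin is the TCP and whose axes are the flange's). Camera axes: x right, y down, z forward; pixel columns grow to the right and rows downward; lengths in mm; the calibration is good to about 2 mm. A picture is of the moment at which its call begins: read the wrist's pose just before it. get_calibration takes no time and is no camera call.
A pose or a line that the arm cannot do raises Unreachable and nothing moves.
- sign_off(): hands the job in; it is judged then, once.
Trained networks look in the newest picture that a camera, given by its name, has taken for a name from the list of things; names that differ only in an ending like _2 or _b are one class to them, and where a whole thing is asked for, a point or a joint stands for the part that bears it (a point fixed in the world has none). Each returns a list of dicts, best first, with "score" (0 to 1); they miss things now and then, are a little off and sometimes report something else, mostly with a low value. They report only what shows in the picture. A call takes as long as a camera call. They do not tell look-alikes from the thing itself.
- spot_in(name, camera): "extent" ([centre column, centre row, width, height] in pixels, round what is visible of it).
- regions_of(name, camera): "region" (384x512 bool, what is visible of it) and "extent" ([centre column, centre row, width, height] in pixels, round what is visible of it).
The state is a dict: "t": time; "joint_pos": joint angles; "qvel": joint speeds; "effort": joint torques, N m; "tcp_pos": TCP position; "ee_rot": TCP orientation; "wrist_force": force on the tool from outside, world axes, zero at the start; "moment": the same for the moment, N m; "grip_width": finger opening in mm; "grip_force": force on a finger pad.
Only numpy, scipy, OpenCV 4.12 (cv2) and the standard library are available. Lean on these libraries where they do the work, as an engineer would, in place of code of your own. Each camera call takes 0.05 s, during which the arm holds its last target. There are 200 camera calls.

## Task

Take the steel stop pin from its wooden rest, put its nose into the trimmer's deck slot at the end next to the blade arm, and drag it lightly along the slot, without lifting it off the bar inside, until it drops into the hidden notch; stop there and leave the pin standing upright, fully home with its flange flat on the deck. Press gently throughout and leave the other things on the table alone.

Things in the scene. Friction and masses are not known exactly. Their poses are not given: they have to be found in the camera images.
- trimmer: Card trimmer fixed to the table: a low grey box, 150 mm (its x) by 360 mm (its y) by 45 mm high, origin at the centre of its underside, z up. A slot 12 mm wide runs in its flat deck along y at x = 0, from y = -75 to +75 mm; deck top at z = 45 mm. A dark blade arm lies across its -y end (y = -184 mm, up to z = 90 mm), a 10 mm high fence on the deck along its +x edge (x = 70 mm).
- slot_start (a point): Where to set the nose in: slot centre line, deck-top height, 15 mm from the slot end next to the blade arm (trimmer x 0, y -60, z 45 mm); axes as the trimmer's, y along the slot, away from the blade arm. In the slot lies a sprung index bar, top 16 mm below the deck top. It gives from about 3 N on, 1 mm per further 1.5 N, 4 mm at most, then is hard; it does not slide along.
- slot_mid (a point): Middle of the slot at deck-top height (trimmer x 0, y 0, z 45 mm); axes as the trimmer's. The index bar in the slot has one notch right across it, 12 mm wide along the slot and 11 mm deep, its centre anywhere from trimmer y = -15 to +55 mm; where is not known and must be felt.
- pin_grip (a point): Centre of the steel stop pin's grip. The pin stands upright, z up, about 0.11 kg; from below: round nose 8 mm across, 24 mm long, end slightly tapered; round flange 28 mm across, 5 mm thick; square grip 20 by 20 by 56 mm high (sides along its x and y). This point is 57 mm above the nose's end, 33 mm above the flange's underside, 28 mm below the top.
- pin_tip (a point): End of the stop pin's nose, on its axis; axes as the pin's, z up along the pin. Fully home, the flange's underside lies on the deck and this point is 24 mm below the deck top, 8 mm into the notch.
- rest: Wooden block 64 by 64 by 34 mm high, fixed to the table, origin at the centre of its underside, with a 13 mm hole 28 mm deep in its middle in which the stop pin stands at the start, its flange on the block's top.
- roller: Black upright cylinder (lint roller refill), 52 mm across and 75 mm high, loose, origin at the centre of its underside. Leave it alone.
- folders: Stack of sample folders, 200 by 140 by 30 mm high, loose, origin at the centre of its underside. Leave it alone.
- calculator: Flat black desk calculator, 150 by 85 by 23 mm high, loose, origin at the centre of its underside. Leave it alone.
There are look-alikes about, which are no part of the job. What is meant by the part that bears pin_grip is not purple, and is the smaller of those in its own colour.

How it is judged:
By the outcome, as a careful person would: the job done as asked, in the order asked, and still so for the second after the job is handed in, with the robot touching nothing.
It also fails if it takes over 64 s, if anything falls off the work surface, if the arm or the gripper's body presses on something with over 40 N, if the wrist force passes 120 N, or if a joint passes its speed limit or range.

## Working session

There is one attempt and no reset: what is moved stays moved. The work goes in short steps, each a Python script; the robot and the scene stay as the last script left them, time stands still between calls to the robot, and variables do not carry over. Pictures are saved under pics/ and viewed, at most 10 in all, crops included, and the job is handed in when it is done.

```bash
mkdir -p pics; python3 - <<'E'
from station import *
import cv2,numpy as np
o=get_obs();print({k:o[k] for k in('t','tcp_pos','ee_rot','wrist_force','grip_width')});
ims=[]
for c in('scene','top'):
    im=get_image(c);ims.append(im)
    cv2.imwrite(f'pics/{c}.png',im[:,:,::-1])
    cal=get_calibration(c);print(c,{k:np.round(v,3).tolist() for k,v in cal.items()})
    for n in('trimmer','pin_grip','rest','roller','folders','calculator'):
        print(n,[(round(d['score'],2),np.round(d['extent']).tolist()) for d in spot_in(n,c)])
print(get_calibration('wrist'))
try: print(grasp_offset)
except Exception as e: print(e)
E
ls
```

```text
{'t': 0.0, 'tcp_pos': array([ 196.3255239 , -592.41886398,  198.47743331]), 'ee_rot': array([-1.79862142e+02, -1.51827388e-02,  1.83254178e+01]), 'wrist_force': array([-0.22629619,  0.20330142,  0.79216425]), 'grip_width': 85.55180859006387}
scene {'fx': 395.238, 'fy': 395.238, 'cx': 260.229, 'cy': 195.278, 'R': [[0.836, 0.549, -0.013], [0.381, -0.597, -0.706], [-0.395, 0.585, -0.708]], 't': [-396.589, -119.801, 1342.803]}
trimmer [(0.81, [298.0, 250.0, 118.0, 125.0])]
pin_grip [(0.9, [160.0, 224.0, 19.0, 31.0]), (0.6, [178.0, 248.0, 16.0, 21.0]), (0.57, [205.0, 234.0, 10.0, 19.0]), (0.29, [300.0, 250.0, 122.0, 127.0])]
rest [(0.65, [182.0, 260.0, 37.0, 35.0])]
roller [(0.68, [292.0, 150.0, 17.0, 23.0]), (0.38, [180.0, 248.0, 16.0, 20.0])]
folders [(0.68, [368.0, 150.0, 77.0, 47.0])]
calculator [(0.8, [208.0, 351.0, 70.0, 67.0]), (0.16, [367.0, 154.0, 76.0, 45.0])]
top {'fx': 419.524, 'fy': 419.524, 'cx': 254.66, 'cy': 194.632, 'R': [[0.014, -1.0, 0.001], [-0.997, -0.014, -0.082], [0.082, 0.0, -0.997]], 't': [15.236, 511.773, 1473.914]}
trimmer [(0.94, [276.0, 161.0, 107.0, 46.0])]
pin_grip [(0.52, [326.0, 258.0, 15.0, 11.0]), (0.46, [331.0, 231.0, 8.0, 7.0])]
rest [(0.57, [330.0, 230.0, 25.0, 22.0])]
roller [(0.58, [184.0, 220.0, 17.0, 14.0])]
folders [(0.9, [141.0, 165.0, 42.0, 60.0])]
calculator [(0.62, [376.0, 173.0, 32.0, 48.0]), (0.48, [276.0, 162.0, 105.0, 42.0])]
{'fx': 309.1250661622641, 'fy': 309.1250661622641, 'cx': 257.0397477768649, 'cy': 191.4874658439512, 'mount': array([[ 2.55652404e-04, -9.63874471e-01, -2.66356787e-01,
         6.68747540e+01],
       [ 9.99999693e-01,  4.90678119e-05,  7.82248191e-04,
        -4.43441896e-03],
       [-7.40919517e-04, -2.66356905e-01,  9.63874188e-01,
        -1.74005318e+02],
       [ 0.00000000e+00,  0.00000000e+00,  0.00000000e+00,
         1.00000000e+00]])}
18.700000000000003
pics
```

View pics/scene.png

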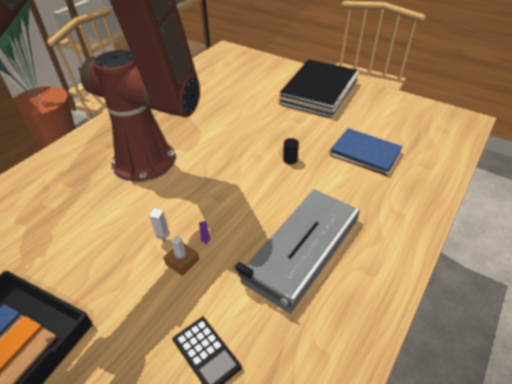

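View pics/top.png

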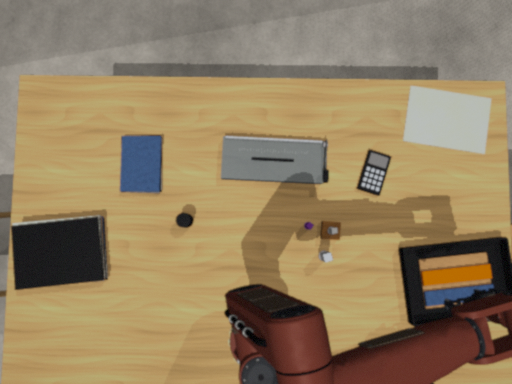

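The scene shows three candidates for the pin: a grey block at scene (160,224), a grey one standing in the rest at (178,248), and a purple one at (205,234). I want the smaller grey one, which is the pin in the rest (top view 331,231). The trimmer is at top (276,161), with its blade arm at the right end (325,175).

```bash
cat >h.py <<'E'
from station import *
import cv2,numpy as np
def cam(c):
    k=get_calibration(c)
    K=np.array([[k['fx'],0,k['cx']],[0,k['fy'],k['cy']],[0,0,1]])
    if c!='wrist': return K,np.array(k['R']),np.array(k['t'])
    from scipy.spatial.transform import Rotation as Ro
    o=get_obs();T=np.eye(4);T[:3,:3]=Ro.from_euler('xyz',o['ee_rot'],degrees=True).as_matrix();T[:3,3]=o['tcp_pos']
    W=np.linalg.inv(T@k['mount']);return K,W[:3,:3],W[:3,3]
def toz(C,uv,z):
    K,R,t=C;uv=np.atleast_2d(uv)
    d=(R.T@np.linalg.inv(K)@np.c_[uv,np.ones(len(uv))].T).T;c=-R.T@t
    return c+d*((z-c[2])/d[:,2])[:,None]
def proj(C,X):
    K,R,t=C;p=K@(R@np.atleast_2d(X).T+t[:,None]);return (p[:2]/p[2]).T
E
python3 - <<'E'
from h import *
C=cam('top');S=cam('scene')
get_image('top')
for n in('trimmer',):
    for d in regions_of(n,'top')[:1]:
        c=cv2.findContours(d['region'].astype(np.uint8),0,2)[0];c=max(c,key=cv2.contourArea)[:,0]
        P=toz(C,c,45)[:,:2].astype(np.float32);print(n,d['score'],cv2.minAreaRect(P))
print('rest top',toz(C,[330,230],34)); print('pin',toz(C,[332,230.5],90),'other',toz(C,[326,257],90))
print('scene rest',toz(S,[181,256],34),'slot',toz(C,[[252,159.5],[293,159.5]],45),'slot scene',toz(S,[[290.5,257],[318,222.5]],45))
im=cv2.imread('pics/scene.png')[200:285,135:235];cv2.imwrite('pics/crop.png',cv2.resize(im,None,fx=6,fy=6,interpolation=cv2.INTER_CUBIC))
E
```

```text
trimmer 0.95 ((635.3577270507812, -46.56678771972656), (381.214111328125, 157.28216552734375), 87.93707275390625)
rest top [[ 389.55514053 -243.81101138   34.        ]]
pin [[ 387.95565966 -240.4751413    90.        ]] other [[ 299.01629504 -220.18848959   90.        ]]
scene rest [[ 395.38674143 -249.95251564   34.        ]] slot [[ 633.83812614   33.24122903   45.        ]
 [ 635.82030492 -111.4857158    45.        ]] slot scene [[ 637.13032005 -107.64032347   45.        ]
 [ 642.2482498    32.1141857    45.        ]]
```

View pics/crop.png

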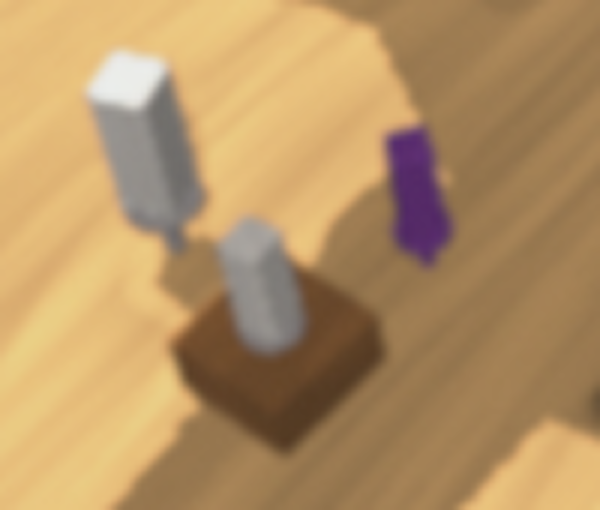

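The crop confirms it: the smaller grey pin stands in the brown rest, the larger grey one stands free at its upper left, and the purple one is to the right. Next I'll take a wrist view over the rest and one over the trimmer.

```bash
python3 - <<'E'
from h import *
goto([391,-245,230],[180,0,0]);wait(.3)
C=cam('wrist');np.savez('w1.npz',K=C[0],R=C[1],t=C[2]);im=get_image('wrist');cv2.imwrite('pics/w1.png',cv2.resize(im,None,fx=1.5,fy=1.5)[:,:,::-1])
for n in('pin_grip','rest'):
    for d in regions_of(n,'wrist'):
        c=cv2.findContours(d['region'].astype(np.uint8),0,2)[0];c=max(c,key=cv2.contourArea)[:,0]
        print(n,round(d['score'],2),np.round(d['extent']))
        if n=='rest': P=toz(C,c,34)[:,:2].astype(np.float32);print(cv2.minAreaRect(P))
print(get_obs()['t'],get_obs()['tcp_pos'],get_obs()['ee_rot'])
E
```

```text
pin_grip 0.97 [260. 172.  24.  33.]
pin_grip 0.92 [151. 148.  69.  26.]
pin_grip 0.78 [237. 279.  40.  82.]
rest 0.72 [260. 165.  55.  61.]
((389.80096435546875, -248.46304321289062), (64.50885009765625, 68.91259002685547), 87.02238464355469)
rest 0.45 [387.  28.  96.  56.]
((548.77783203125, -384.7835693359375), (85.26836395263672, 59.94503402709961), 74.11119842529297)
2.7333 [ 390.92909193 -245.24542881  229.93239012] [-1.79995688e+02  5.68707230e-03 -2.68829009e-02]
```

View pics/w1.png

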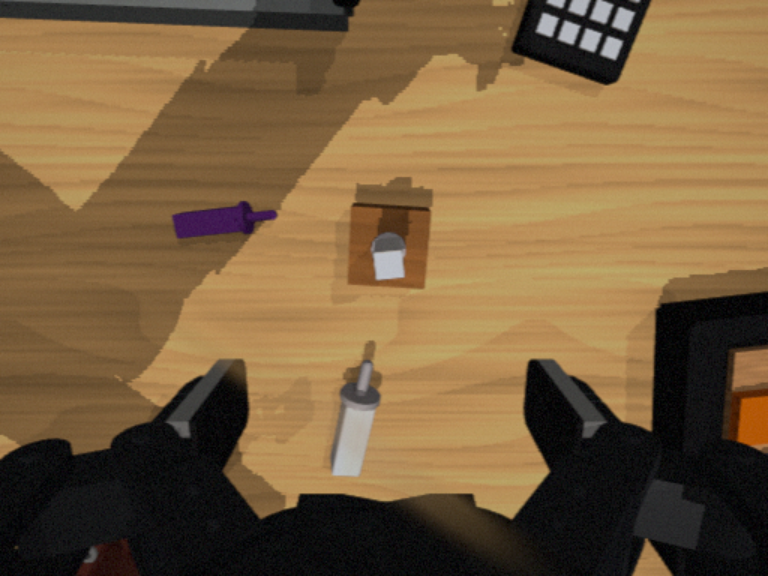

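The wrist view shows the pin's white top at (389,265)/1.5 in the rest. The big grey pin is at about (355,420) and the purple one at about (220,220), both clear of a grasp along world y. I'll refine the pin top and yaw, then grasp.

```bash
python3 - <<'E'
from h import *
w=np.load('w1.npz');C=(w['K'],w['R'],w['t'])
g=cv2.cvtColor(cv2.imread('pics/w1.png'),cv2.COLOR_BGR2HSV)
m=((g[:,:,2]>165)&(g[:,:,1]<60)).astype(np.uint8);r=np.zeros_like(m);r[225:300,350:430]=1;m*=r
c=max(cv2.findContours(m,0,2)[0],key=cv2.contourArea)[:,0]/1.5
R=cv2.minAreaRect(toz(C,c,95)[:,:2].astype(np.float32));print(R)
print('grey base',toz(C,[367/1.5,362/1.5],0),'top',toz(C,[347/1.5,470/1.5],110),'purple base',toz(C,[275/1.5,215/1.5],0))
c=np.array([[352,205],[430,208],[425,288],[348,285]])/1.5;print('rest',toz(C,c,34).mean(0),toz(C,c,34))
E
```

```text
((388.2181701660156, -248.17355346679688), (18.84415054321289, 19.082918167114258), 4.6767988204956055)
grey base [[ 272.82263851 -228.33829228    0.        ]] top [[ 236.68361487 -217.35057655  110.        ]] purple base [[ 411.17404717 -150.23180777    0.        ]]
rest [ 388.94121191 -248.53085907   34.        ] [[ 422.89080805 -219.51826423   34.        ]
 [ 420.49355368 -281.11125664   34.        ]
 [ 354.87322123 -278.59396      34.        ]
 [ 357.50726468 -214.89995541   34.        ]]
```

```bash
python3 - <<'E'
from h import *
A=[180,0,5]
grip(50,40); goto([388.4,-248.4,130],A); move_l([388.4,-248.4,48.5],A,120); wait(.1)
o=get_obs();print(o['t'],o['wrist_force'],o['tcp_pos'])
grip(10,45);o=get_obs();print(o['t'],o['grip_width'],o['grip_force'],o['wrist_force'],o['moment'])
move_l([388.4,-248.4,120],A,80);o=get_obs();print(o['grip_width'],o['grip_force'],o['wrist_force'],o['moment'])
move_l([388.4,-248.4,230],A,250)
goto([635,-80,210],A);wait(.3)
C=cam('wrist');np.savez('w2.npz',K=C[0],R=C[1],t=C[2]);im=get_image('wrist');cv2.imwrite('pics/w2.png',cv2.resize(im,None,fx=1.5,fy=1.5,interpolation=cv2.INTER_CUBIC)[:,:,::-1])
o=get_obs();print(o['t'],o['tcp_pos'],o['ee_rot'],o['wrist_force'],o['moment'],o['grip_width'])
E
```

```text
4.5917 [-0.6493712  -0.53670903 -0.33817482] [ 389.44018031 -249.29103895   49.80908777]
4.9667 18.889352586290105 45.98061203956604 [-0.34614549  1.23847434  5.00554834] [ 0.26876551  0.09958894 -0.01216528]
18.743771007933113 45.29288113117218 [-0.29791255 -0.1107264  -0.57167754] [-0.014636    0.00102871  0.00878845]
8.1 [634.78121474 -80.8470581  210.52836661] [ 1.79982462e+02 -4.03151281e-02  4.92730352e+00] [-0.17309435  0.04458928 -0.95329371] [ 0.01272839  0.00885362 -0.0596015 ] 18.650749379374425
```

View pics/w2.png

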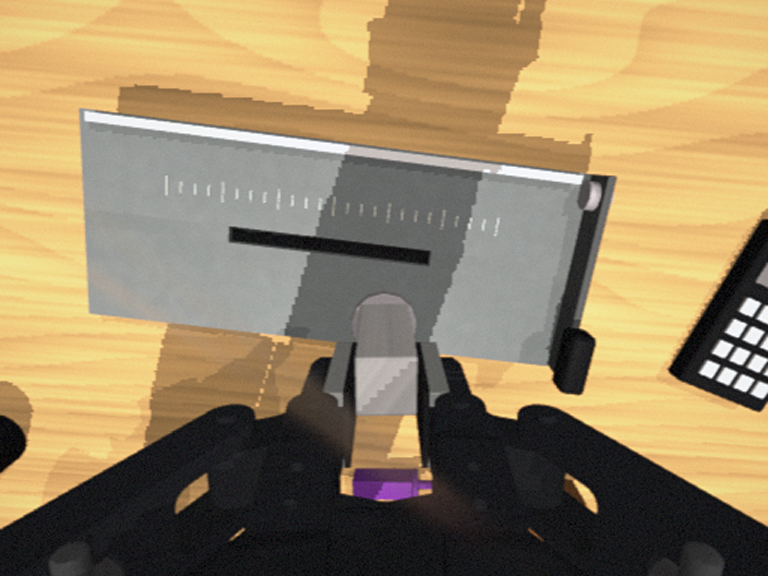

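The wrist view shows the slot as a black bar with ends near (229,236) and (431,258), the blade arm on the right, and the pin held with its flange at (384,320). I'll compute the slot in world coordinates and check it against the visible flange.

```bash
python3 - <<'E'
from h import *
P=np.mean([get_obs()['tcp_pos'] for _ in range(30)],0);E=np.mean([np.mod(get_obs()['ee_rot'],360) for _ in range(30)],0);print('tcp',P,E,get_obs()['t'])
w=np.load('w2.npz');C=(w['K'],w['R'],w['t'])
im=cv2.imread('pics/w2.png');g=cv2.cvtColor(im,cv2.COLOR_BGR2GRAY)
m=(g<45).astype(np.uint8);r=np.zeros_like(m);r[215:280,215:445]=1;m*=r
c=max(cv2.findContours(m,0,2)[0],key=cv2.contourArea)[:,0]
c=(c+.5)/1.5-.5
R=cv2.minAreaRect(toz(C,c,45)[:,:2].astype(np.float32));print('slot',R);b=cv2.boxPoints(R);print(b)
# deck corners (full-res*1.5)
d=np.array([[80,109],[89,313],[552,365]])/1.5;print('deck corners',toz(C,d,45))
tc=np.array([635,-80,210.])
for tc in (P,get_obs()['tcp_pos']):
  a=np.linspace(0,2*np.pi,73);X=np.c_[tc[0]+14*np.cos(a),tc[1]+14*np.sin(a),0*a+tc[2]-9.5]
  p=(proj(C,X)+.5)*1.5-.5;print('flange pred cols',p[:,0].min(),p[:,0].max(),'row min',p[:,1].min())
for row in (310,320,330): print(row,g[row,344:424:2].tolist())
print(g[284:304,384].tolist())
E
```

```text
tcp [634.78121474 -80.8470581  210.52836661] [179.98246212 359.95968487   4.92730352] 8.1
slot ((636.70947265625, -40.08014678955078), (147.05455017089844, 10.138731002807617), 87.86658477783203)
[[ 628.90643  -113.367744]
 [ 639.03815  -113.74517 ]
 [ 644.5125     33.20745 ]
 [ 634.3808     33.584877]]
deck corners [[ 716.57956084  136.17182039   45.        ]
 [ 567.96581432  142.28759322   45.        ]
 [ 555.37806297 -221.44964189   45.        ]]
flange pred cols 351.400593261069 418.06413562436705 row min 292.3927095749048
flange pred cols 351.40059326106893 418.06413562436694 row min 292.3927095749051
310 [101, 102, 103, 106, 103, 100, 125, 132, 110, 117, 118, 120, 124, 122, 120, 121, 123, 125, 119, 121, 121, 118, 119, 116, 121, 121, 120, 124, 122, 122, 122, 126, 136, 148, 129, 103, 104, 105, 103, 101]
320 [101, 101, 103, 100, 109, 122, 120, 107, 109, 121, 119, 121, 121, 119, 122, 123, 126, 126, 123, 122, 124, 119, 117, 119, 117, 122, 123, 121, 123, 122, 126, 123, 125, 124, 137, 144, 114, 95, 101, 103]
330 [102, 98, 99, 102, 106, 118, 112, 109, 119, 118, 120, 120, 122, 122, 120, 123, 125, 122, 120, 122, 123, 121, 120, 121, 117, 121, 118, 123, 123, 125, 125, 123, 123, 122, 131, 129, 105, 102, 100, 105]
[103, 104, 107, 106, 104, 101, 97, 91, 88, 105, 140, 147, 139, 139, 139, 139, 138, 142, 143, 135]
```

The flange matches the prediction to about 0.3 mm. The slot centre is at (636.7,-40.1) with yaw about -2.1°, and the deck corners agree. Next I'll set the nose in at the slot start.

```bash
cat >>h.py <<'E'
CEN=np.array([636.7,-40.1]);U=np.array([.0372,.9993]);A=[180,0,-2.1]
def at(y,z): return [*(CEN+y*U),z]
def F(n=1): return np.mean([get_obs()['wrist_force'] for _ in range(n)],0)
E
python3 - <<'E'
from h import *
goto(at(-60,130),A);move_l(at(-60,92),A,80);wait(.4)
f0=get_obs()['wrist_force'];print(get_obs()['t'],f0,get_obs()['tcp_pos'],at(-60,92))
wait(.1);f0=(f0+get_obs()['wrist_force'])/2;np.save('f0.npy',f0)
C=cam('wrist');im=get_image('wrist');cv2.imwrite('pics/w3.png',cv2.resize(im[80:330,120:400],None,fx=2.5,fy=2.4,interpolation=cv2.INTER_CUBIC)[:,:,::-1])
z=92
while z>66:
    z-=2 if z>72 else .5
    move_l(at(-60,z),A,30);wait(.04);o=get_obs();f=o['wrist_force']-f0
    if z<86: print(z,round(o['tcp_pos'][2],2),np.round(f,2),round(o['t'],2))
    if f[2]>2 or np.hypot(*f[:2])>5: break
E
```

```text
9.55 [-0.24999483  0.25823936 -1.72824625] [ 634.72186708 -100.15350831   92.40544602] [np.float64(634.4680000000001), np.float64(-100.05799999999999), 92]
84 83.82 [ 0.28 -0.22 -0.33] 10.87
82 81.86 [ 0.24 -0.21 -0.54] 11.16
80 79.85 [0.16 0.32 0.43] 11.45
78 77.82 [-0.39 -0.11  0.01] 11.74
76 75.85 [-0.07 -0.7  -0.79] 12.03
74 73.86 [ 0.51 -0.5   0.89] 12.32
72 71.85 [-0.79 -0.07 -0.59] 12.62
71.5 71.51 [ 0.57 -0.58 -0.37] 12.91
71.0 70.99 [-1.04  0.02 -0.16] 13.2
70.5 70.46 [-0.2   0.15  0.54] 13.49
70.0 69.94 [ 0.44 -0.27  0.03] 13.78
69.5 69.44 [-0.03  0.68 -0.15] 14.07
69.0 68.98 [ 0.94 -0.13  0.2 ] 14.37
68.5 68.47 [ 0.6  -0.04 -0.03] 14.66
68.0 68.13 [-0.59  0.91  0.16] 14.95
67.5 67.99 [-1.26  1.    3.05] 15.24
```

View pics/w3.png

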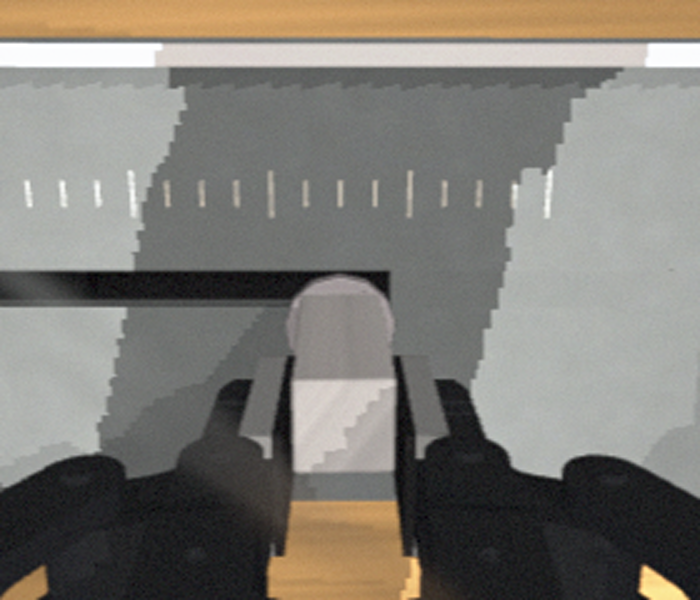

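The nose is in the slot and touches the bar at the expected height; the picture shows the flange over the slot end at (340,300). Now the light drag.

```bash
cat >drag.py <<'E'
from h import *
import sys
f0=np.load('f0.npy')
def rd(n=3):
    L=[]
    for _ in range(n): wait(.02);o=get_obs();L.append(np.r_[o['wrist_force']-f0,o['tcp_pos'][2]])
    return np.mean(L,0)
y,z=-60.,67.2
move_l(at(y,z),A,20);print(rd())
while y<60:
    y+=5 if y<-27 else 2
    move_l(at(y,z),A,20);r=rd();print(y,round(z,2),np.round(r,2),round(get_obs()['t'],2))
    if np.hypot(r[0],r[1])>8 or r[2]>9: print('STOP lateral');break
    if r[2]<1.3:
        r=rd();
        if r[2]>1.5: continue
        move_l(at(y,z-1.5),A,20);r=rd();print(' probe',np.round(r,2))
        z-=1.5
        if r[2]<2 or r[3]<66.2: print('NOTCH?');break
    elif r[2]<2.8: z-=.3
    elif r[2]>5: z+=.3
print(y,z)
E
python3 drag.py
```

```text
[-0.92774489  0.37873273  3.22593077 67.55999021]
-55.0 67.2 [-6.000e-02 -1.860e+00  3.350e+00  6.746e+01] 15.99
-50.0 67.2 [ 0.27 -2.02  4.46 67.27] 16.44
-45.0 67.2 [-0.14 -1.81  4.11 67.18] 16.89
-40.0 67.2 [ 0.09 -1.23  3.65 67.18] 17.34
-35.0 67.2 [ 5.000e-02 -1.560e+00  4.250e+00  6.719e+01] 17.79
-30.0 67.2 [-0.09 -1.54  3.69 67.21] 18.24
-25.0 67.2 [-0.37 -1.5   3.9  67.19] 18.69
-23.0 67.2 [-0.33 -2.05  4.05 67.18] 18.99
-21.0 67.2 [-0.14 -1.89  3.71 67.2 ] 19.29
-19.0 67.2 [ 0.2  -2.32  4.13 67.2 ] 19.59
-17.0 67.2 [ 0.17 -1.82  4.01 67.2 ] 19.89
-15.0 67.2 [ 1.000e-02 -1.700e+00  3.980e+00  6.718e+01] 20.19
-13.0 67.2 [-0.56 -1.77  4.31 67.18] 20.49
-11.0 67.2 [-0.82 -1.97  3.91 67.19] 20.79
-9.0 67.2 [ 0.18 -1.5   4.14 67.2 ] 21.09
-7.0 67.2 [-0.24 -2.22  3.89 67.18] 21.39
-5.0 67.2 [-0.53 -1.08  3.86 67.19] 21.69
-3.0 67.2 [-0.62 -2.22  4.05 67.2 ] 21.99
-1.0 67.2 [-0.43 -1.66  4.21 67.2 ] 22.29
1.0 67.2 [-0.51 -1.6   3.9  67.2 ] 22.59
3.0 67.2 [-0.19 -2.09  4.26 67.18] 22.89
5.0 67.2 [-0.18 -2.06  3.73 67.19] 23.19
7.0 67.2 [-0.41 -1.84  4.12 67.19] 23.49
9.0 67.2 [-0.45 -1.78  3.59 67.16] 23.79
11.0 67.2 [-4.000e-02  9.600e-01  8.600e-01  6.623e+01] 24.09
 probe [ 1.28  2.78 -1.09 64.81]
NOTCH?
11.0 65.7
```

The force drops at y = 11. Going down gently with lateral compliance.

```bash
cat >down.py <<'E'
from h import *
f0=np.load('f0.npy')
def rd(n=3):
    L=[]
    for _ in range(n): wait(.02);o=get_obs();L.append(np.r_[o['wrist_force']-f0,o['tcp_pos'][2]])
    return np.mean(L,0)
y,z=11.,65.7
for i in range(16):
    r=rd()
    print(y,round(z,2),np.round(r,2),round(get_obs()['t'],2))
    if r[2]>4: break
    if abs(r[1])>1.5: y+=.7*np.sign(r[1])
    z-=1 if z>60.8 else .4
    move_l(at(y,z),A,20)
E
python3 down.py
```

```text
11.0 65.7 [ 0.8   3.73 -1.51 64.87] 24.49
11.7 64.7 [ 0.35  3.58 -1.05 64.5 ] 24.79
12.399999999999999 63.7 [ 3.000e-02  3.130e+00 -0.000e+00  6.377e+01] 25.09
13.099999999999998 62.7 [-0.18  1.45  0.12 62.76] 25.39
13.099999999999998 61.7 [-1.000e-02  1.360e+00  2.300e-01  6.161e+01] 25.69
13.099999999999998 60.7 [-2.00e-02  6.70e-01 -7.90e-01  6.05e+01] 25.99
13.099999999999998 60.3 [-0.    0.24  0.42 60.31] 26.29
13.099999999999998 59.9 [-1.41  0.76  2.83 60.27] 26.59
13.099999999999998 59.5 [-2.34  0.16  6.58 60.21] 26.89
```

The flange is on the deck: contact at about 60.2, which is 8 mm below bar contact. I'll ease off, release, retreat and look.

```bash
python3 - <<'E'
from h import *
y=13.1
move_l(at(y,60.0),A,20);wait(.2);print(get_obs()['wrist_force']-np.load('f0.npy'),get_obs()['tcp_pos'])
grip(40);wait(.2);o=get_obs();print(o['t'],o['grip_width'],o['wrist_force'])
move_l(at(y,110),A,60);move_l(at(y,200),A,150)
p=at(y,200);move_l([p[0]-70,p[1],200],A,150);wait(.3)
C=cam('wrist');np.savez('w4.npz',K=C[0],R=C[1],t=C[2]);im=get_image('wrist');cv2.imwrite('pics/w4.png',cv2.resize(im[60:280,130:400],None,fx=2.9,fy=2.7,interpolation=cv2.INTER_CUBIC)[:,:,::-1])
P=at(y,45)[:2]
print('pred flange/top px',proj(C,[[*P,50],[*P,45+61]]),get_obs()['t'])
s=get_image('scene');cv2.imwrite('pics/s4.png',cv2.resize(s[150:330,120:400],None,fx=2.8,fy=2.8,interpolation=cv2.INTER_CUBIC)[:,:,::-1])
E
```

```text
[-2.18637055  1.05258532  6.31303867] [637.34038315 -27.10499105  60.21591351]
27.8833 40.09707474670525 [-1.14671364 -0.67882919  0.36550607]
pred flange/top px [[254.07215313 103.58091125]
 [253.49639835 103.03960459]] 30.5833
```

View pics/w4.png

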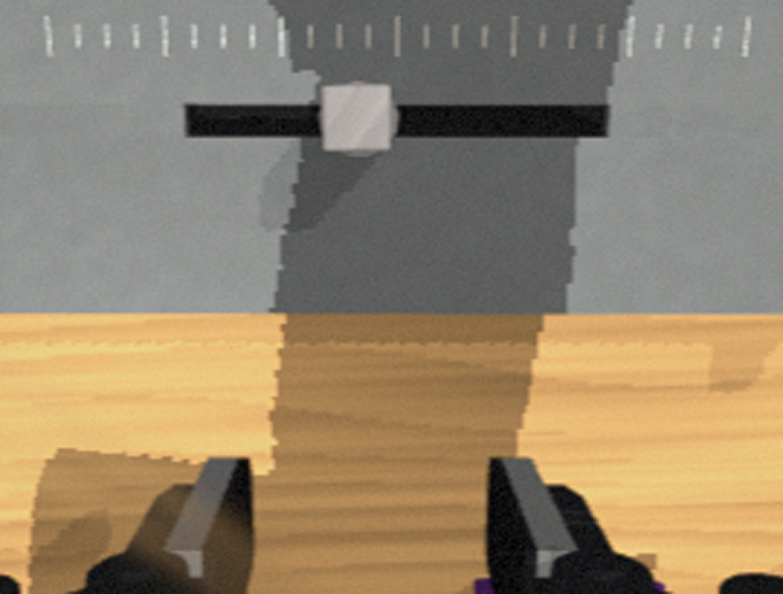

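View pics/s4.png

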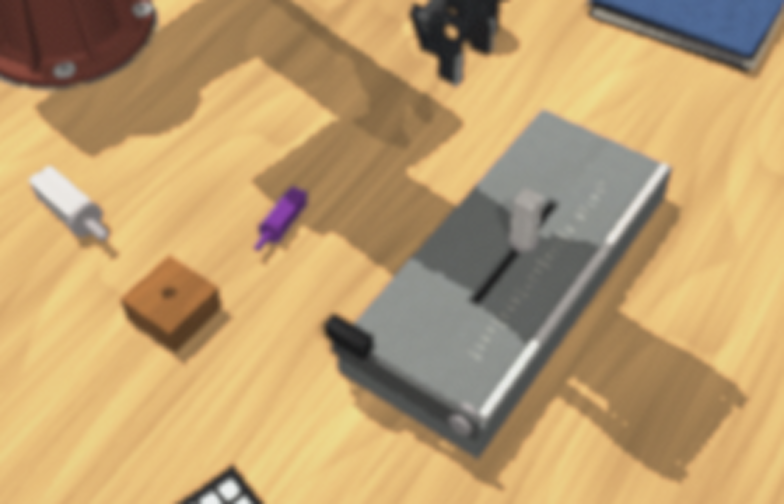

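The wrist crop shows the pin's square top centred over its round flange at (358,118), so it stands upright in the slot. The scene crop shows it seated at (525,220), with the rest empty. The two look-alikes were balanced on their noses at the start and had already fallen over in my first wrist view. The arm had not been near them.

```bash
python3 -c "
from h import *
print(sign_off(),get_obs()['t'])"
```

```text
the job is handed in; nothing more can be done
the job is handed in; nothing more can be done
```

The stop pin dropped into the notch at about trimmer y = 13 mm and stands upright with its flange on the deck, dragged at about 4 N (peak 6.6 N when seating); the job was handed in at about 31 s of the 64 s limit, with the robot clear.

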